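# Make the stirrer tray up to three

### The job

Make the dispenser's tray up to exactly three bundles of wooden stirrers; look first, because there may already be one in it. Work the push plate: each full push slides one bundle out into the tray, and when let back all the way out the next one drops down. Do not handle the bundles themselves, and leave everything else on the bench, including a bundle that may lie behind the dispenser, where it is.

Things in the scene. Friction and masses are not known exactly. Their poses are not given: they have to be found in the camera images.
- dispenser: Stainless dispenser, fixed. Origin on the bench under the centre of its upright open-topped magazine (150 mm in x, 44 in y, 104 high). Its tray (floor 4 mm, rim 23 mm high, 144 mm inside in x) runs from y = -26 to -167 mm; a bundle is in the tray when wholly past the magazine's wall, its centre below y = -38 mm. The push slide is on the +y side; pushed along -y it sends the lowest bundle out.
- slide (a joint): Travel of the push slide in m: 0 = out (sprung home), 0.050 = fully in, at its stop. The spring takes 5 to 7 N; 10 to 15 N pushes a bundle out. A push short of 0.045 leaves the bundle caught under the stack; the next one drops once the slide is back below 0.002.
- push_face (a point): Middle of the outer face of the black push plate (84 mm wide in the dispenser's x, from 7 to 79 mm above the bench), 60 mm above the bench; moves with the slide; at rest 102 mm from the dispenser's origin along its +y, fully in 52 mm. Axes as the dispenser's; push along -y.
- tray_middle (a point): Centre of the tray's floor; axes as the dispenser's.
- bundle_1: Banded bundle of flat wooden stirrers, 134 x 38 x 18 mm, long axis x, origin under its centre; at the start number 1 from the bottom of the stack in the magazine (they come out in this order).
- bundle_2: Banded bundle of flat wooden stirrers, 134 x 38 x 18 mm, long axis x, origin under its centre; at the start number 2 from the bottom of the stack in the magazine (they come out in this order).
- bundle_3: Banded bundle of flat wooden stirrers, 134 x 38 x 18 mm, long axis x, origin under its centre; at the start number 3 from the bottom of the stack in the magazine (they come out in this order).
- bundle_4: Banded bundle of flat wooden stirrers, 134 x 38 x 18 mm, long axis x, origin under its centre; at the start number 4 from the bottom of the stack in the magazine (they come out in this order).
- bundle_5: Banded bundle of flat wooden stirrers, 134 x 38 x 18 mm, long axis x, origin under its centre; at the start number 5 from the bottom of the stack in the magazine (they come out in this order).
- bundle_6: Banded bundle of flat wooden stirrers, 134 x 38 x 18 mm, long axis x, origin under its centre; at the start number 6 from the bottom of the stack in the magazine (they come out in this order).
- bundle_0: A seventh such bundle, 134 x 38 x 18 mm, long axis x, origin under its centre; at the start it lies either in the tray (and counts as one of the three) or on the bench beyond the dispenser (then it stays there and does not count).
- cup_stack: Short stack of black cups upside down, 63 mm across, 61 mm high, origin under its centre; bystander.
- sugar_jar: Jar with green cap, 41 mm across, 103 mm high, origin under its centre; bystander.
- mill: Small grey and white mill, 44 mm across, 90 mm high, origin under its centre; bystander.
- teaspoon: Teaspoon, 140 mm long, lying along its x; bystander.
- dessert_tub: Foil-lidded tub, 72 mm across, 71 mm high, origin under its centre; bystander.

How it is judged:
At the end, for the whole second after the job is handed in: Exactly three bundles lie flat in the tray, wholly past the magazine's wall (centres 38 to 155 mm from its centre, within 20 mm sideways); the rest are in the magazine (within 12 mm), the one on the bench, if any, still there; the slide is out (under 4 mm), all at rest ((((x of bundle_0 in the frame of dispenser between -0.02 and 0.02 m and y of bundle_0 in the frame of dispenser between -0.155 and -0.038 m and z of bundle_0 in the frame of dispenser below 0.012 m and angle between bundle_0's own z axis and vertical below 0.2 rad) and (x of bundle_1 in the frame of dispenser between -0.02 and 0.02 m and y of bundle_1 in the frame of dispenser between -0.155 and -0.038 m and z of bundle_1 in the frame of dispenser below 0.012 m and angle between bundle_1's own z axis and vertical below 0.2 rad) and (x of bundle_2 in the frame of dispenser between -0.02 and 0.02 m and y of bundle_2 in the frame of dispenser between -0.155 and -0.038 m and z of bundle_2 in the frame of dispenser below 0.012 m and angle between bundle_2's own z axis and vertical below 0.2 rad) and (x of bundle_3 in the frame of dispenser between -0.012 and 0.012 m and y of bundle_3 in the frame of dispenser between -0.012 and 0.012 m) and (x of bundle_4 in the frame of dispenser between -0.012 and 0.012 m and y of bundle_4 in the frame of dispenser between -0.012 and 0.012 m) and (x of bundle_5 in the frame of dispenser between -0.012 and 0.012 m and y of bundle_5 in the frame of dispenser between -0.012 and 0.012 m) and (x of bundle_6 in the frame of dispenser between -0.012 and 0.012 m and y of bundle_6 in the frame of dispenser between -0.012 and 0.012 m)) or ((x of bundle_1 in the frame of dispenser between -0.02 and 0.02 m and y of bundle_1 in the frame of dispenser between -0.155 and -0.038 m and z of bundle_1 in the frame of dispenser below 0.012 m and angle between bundle_1's own z axis and vertical below 0.2 rad) and (x of bundle_2 in the frame of dispenser between -0.02 and 0.02 m and y of bundle_2 in the frame of dispenser between -0.155 and -0.038 m and z of bundle_2 in the frame of dispenser below 0.012 m and angle between bundle_2's own z axis and vertical below 0.2 rad) and (x of bundle_3 in the frame of dispenser between -0.02 and 0.02 m and y of bundle_3 in the frame of dispenser between -0.155 and -0.038 m and z of bundle_3 in the frame of dispenser below 0.012 m and angle between bundle_3's own z axis and vertical below 0.2 rad) and (x of bundle_4 in the frame of dispenser between -0.012 and 0.012 m and y of bundle_4 in the frame of dispenser between -0.012 and 0.012 m) and (x of bundle_5 in the frame of dispenser between -0.012 and 0.012 m and y of bundle_5 in the frame of dispenser between -0.012 and 0.012 m) and (x of bundle_6 in the frame of dispenser between -0.012 and 0.012 m and y of bundle_6 in the frame of dispenser between -0.012 and 0.012 m) and horizontal distance between bundle_0 and tray_middle above 0.15 m)) and value of joint slide below 0.004 m and linear speed of each of bundle_0, bundle_1, bundle_2, bundle_3, bundle_4, bundle_5, bundle_6 below 0.02 m/s); the robot touches nothing.
It fails at once if a bundle is touched with the fingers (contact force between the fingers and bundle_0 above 0.5 N or contact force between the fingers and bundle_1 above 0.5 N or contact force between the fingers and bundle_2 above 0.5 N or contact force between the fingers and bundle_3 above 0.5 N or contact force between the fingers and bundle_4 above 0.5 N or contact force between the fingers and bundle_5 above 0.5 N or contact force between the fingers and bundle_6 above 0.5 N).
It fails at once if a bystander is shifted by more than 20 mm (distance of any of cup_stack, sugar_jar, mill, teaspoon, dessert_tub from where it was at the start of the episode above 0.02 m).
It fails at once if the bundle lying on the bench is shifted by more than 20 mm (horizontal distance between bundle_0 and tray_middle above 0.13 m and distance of bundle_0 from where it was at the start of the episode above 0.02 m).
It also fails if it takes over 42 s, if anything falls off the work surface, if the arm or the gripper's body presses on something with over 40 N, if the wrist force passes 120 N, or if a joint passes its speed limit or range.

### The arm

A 6-joint arm with a two-finger parallel gripper is mounted at the origin on a cart in front of the work surface, level with it; the furniture and walls round the work are solid. World frame = base frame: x ahead of the robot, y to its left, z up, the work surface at z = 0. Lengths are in m, angles in rad, forces in N, time in s.
With the tool pointing down it reaches from about 0.35 to 0.975 m from the base axis. Payload 4.9 kg.
Tool frame: the origin (TCP) lies on the centre line of the jaws, within the pads' length; the fingertips stand 19 mm ahead of it and the grasp point (between the pads) is the TCP; z points along the fingers, y is the line along which they close (so a half turn about z gives the same grasp; the last joint's range is limited). The gripper opens to 85 mm and grips with 20 to 120 N. Pads are 22 mm wide; open, the fingers measure 114 mm over their backs; the gripper's body (76 mm by 85 mm) begins 54 mm behind the grasp point. The pads swing forward as they close: fully open they stand 13 mm farther back than shut.
Start: joints at [-1.418, 0.053, 1.613, -0, 1.476, -0.119], TCP at [0.168, -0.602, 0.25] pointing down, gripper open.
Joint ranges: [-3.01, 3.01], [-1.01, 2.22], [0.06, 2.58], [-1.02, 4.17], [0.09, 2.62], [-3.14, 3.14]. Speed limits (rad/s): [2.57, 2.57, 3.14, 3.14, 3.14, 3.14].

### API

Orientations are given as a unit quaternion [w, x, y, z].
In Python, from plant import state, grab_frame, ticket, spotter gives the robot as it stands.
- The arm moves only by the tool apply_moves, never from a script. Its argument "series" is a list of rows, each an object of numbers: "jaw": the closure, from 0 (fully open) to 1 (shut); "dx", "dy", "dz": the shift along the tool's x, y, z in mm; "turn": the turn about the tool's z in rad. A call has 1 to 5 rows; each row is the pose to reach, as a shift and turn from the pose commanded when the call began, along the tool's axes at that moment; what a row does not reach only later rows make up. A row lasts 1/12 s, in which the tool goes at most 41.7 mm and 7.16 degrees, less where a joint would pass 70% of its speed; a pose out of reach is approached as far as the arm can. A call with a gripper value outside its range is refused whole. The fingers move at their own pace and stop on an object; the grip force is fixed at half the most. Time passes only in rows, so rows that repeat a pose let the fingers close. It gives the time, the measured TCP pose, the force, the opening and the grip force at its end, in the units of the state.
- state(): the state, without advancing time (a new reading comes with each control period).
- grab_frame(name): name is "side" or "top" or "wrist"; returns a dict with "pixels" (400x640x3 uint8, red, green, blue), "mtx" (3x3 intrinsics, pixels), "camera_from_world" (4x4, takes a point from world to camera coordinates). Camera axes: x right, y down, z forward; pixel columns grow to the right and rows downward; lengths in m; the calibration is good to about 2 mm. A picture is of the moment at which its call begins. There is no depth.
- ticket.job_done(): hands the job in; it is judged then, once.
Trained networks look in a picture, given as the dict that the camera call returned (one of the last four; its "shot" number tells which), for a name from the list of things; names that differ only in an ending like _2 or _b are one class to them, and where a whole thing is asked for, a point or a joint stands for the part that bears it (a point fixed in the world has none). Each returns a list of dicts, best first, with "conf" (0 to 1); they miss things now and then, are a little off and sometimes report something else, mostly with a low value. They report only what shows in the picture. A call takes as long as a camera call.
- spotter.outline_of(picture, target): "region" (400x640 bool, what is visible of it) and "extent" ([left, top, right, bottom] in pixels, round what is visible of it).
The state is a dict: "time": time; "joint_pos": joint angles; "joint_vel": joint speeds; "joint_efforts": joint torques, N m; "tool_pos": TCP position; "tool_rot": TCP orientation; "contact_force": force on the tool from outside, world axes, zero at the start; "ft_torque": the same for the moment, N m; "gripper_width": opening from 0.0 (shut) to 1.0 (fully open); "grasp_force": force on a finger pad.
Only numpy, scipy, OpenCV 4.12 (cv2) and the standard library are available. Lean on these libraries where they do the work, as an engineer would, in place of code of your own. Each camera call takes 0.05 s, during which the arm holds its last target. There are 200 camera calls.

## Working session

There is one attempt and no reset: what is moved stays moved. The work goes in short steps, Python scripts to look and compute and a tool call to move; the robot and the scene stay as the last step left them, time stands still between calls to the robot, and variables do not carry over. Pictures are saved under pics/ and viewed, at most 10 in all, crops included, and the job is handed in when it is done.

Besides the shell and the picture viewer there is one more tool, called after "Call:" by a JSON object that holds its "api" and its "payload", one argument or row to a line. apply_moves: Moves the arm, as the interface text tells. Its arguments: {"type":"object","properties":{"series":{"type":"array","items":{"type":"object","properties":{"jaw":{"type":"number"},"dx":{"type":"number"},"dy":{"type":"number"},"dz":{"type":"number"},"turn":{"type":"number"}}}}},"required":["series"]}

```bash
mkdir -p pics; cat > h.py <<'E'
import numpy as np, cv2
from plant import state, grab_frame, ticket, spotter
def save(f,n): cv2.imwrite(f"pics/{n}.png", f["pixels"][:,:,::-1])
def proj(f,P):
    P=np.atleast_2d(P); c=(f["camera_from_world"]@np.c_[P,np.ones(len(P))].T)[:3]
    u=f["mtx"]@c; return (u[:2]/u[2]).T
def ray(f,uv,z):
    M=np.linalg.inv(f["camera_from_world"]); d=M[:3,:3]@np.linalg.inv(f["mtx"])@[uv[0],uv[1],1]
    o=M[:3,3]; return o+d*(z-o[2])/d[2]
E
python3 - <<'E'
from h import *
for n in("top","side"):
    f=grab_frame(n); save(f,n)
    print(n,np.linalg.inv(f["camera_from_world"])[:3,3].round(3))
    for t in("dispenser","push_face","bundle_0","cup_stack","sugar_jar","mill","teaspoon","dessert_tub"):
        for r in spotter.outline_of(f,t)[:3 if t=="bundle_0" else 1]:
            e=r["extent"]; ys,xs=np.nonzero(r["region"]); print(t,round(r["conf"],2),list(map(int,e)),ray(f,(xs.mean(),ys.mean()),0.03).round(3))
print(state()["tool_rot"])
E
```

```text
top [ 0.439 -0.334  0.95 ]
dispenser 0.77 [262, 155, 399, 246] [ 0.512 -0.343  0.03 ]
push_face 0.88 [263, 181, 311, 236] [ 0.489 -0.249  0.03 ]
bundle_0 0.75 [302, 172, 335, 237] [ 0.506 -0.308  0.03 ]
cup_stack 0.78 [269, 135, 299, 164] [ 0.627 -0.232  0.03 ]
sugar_jar 0.63 [375, 238, 400, 256] [ 0.42  -0.457  0.03 ]
mill 0.79 [345, 235, 371, 259] [ 0.415 -0.395  0.03 ]
teaspoon 0.76 [276, 251, 341, 267] [ 0.385 -0.281  0.03 ]
dessert_tub 0.69 [338, 108, 373, 143] [ 0.68 -0.39  0.03]
side [ 0.407 -1.052  0.561]
dispenser 0.96 [281, 174, 393, 295] [ 0.519 -0.351  0.03 ]
push_face 0.54 [288, 174, 326, 186] [ 0.489 -0.146  0.03 ]
bundle_0 0.81 [294, 225, 355, 239] [ 0.508 -0.345  0.03 ]
bundle_0 0.77 [308, 207, 340, 216] [ 0.519 -0.274  0.03 ]
bundle_0 0.71 [305, 222, 343, 230] [ 0.511 -0.327  0.03 ]
cup_stack 0.73 [357, 181, 386, 216] [ 0.632 -0.232  0.03 ]
sugar_jar 0.94 [268, 231, 296, 288] [ 0.424 -0.423  0.03 ]
mill 0.66 [255, 209, 271, 248] [ 0.387 -0.316  0.03 ]
teaspoon 0.5 [254, 208, 271, 249] [ 0.388 -0.319  0.03 ]
dessert_tub 0.7 [394, 210, 430, 258] [ 0.681 -0.369  0.03 ]
[ 3.29044798e-05  9.90782314e-01  1.35463666e-01 -1.31998616e-05]
```

View pics/top.png

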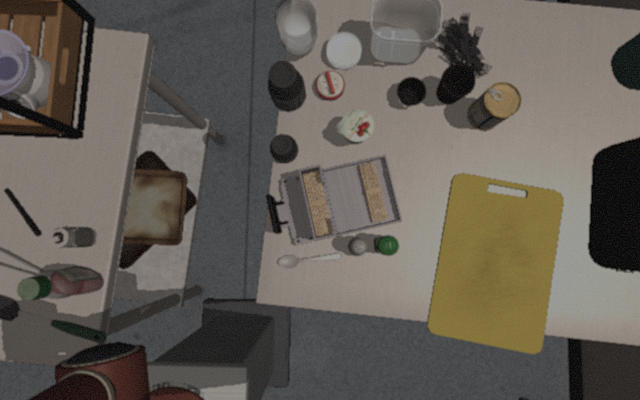

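View pics/side.png

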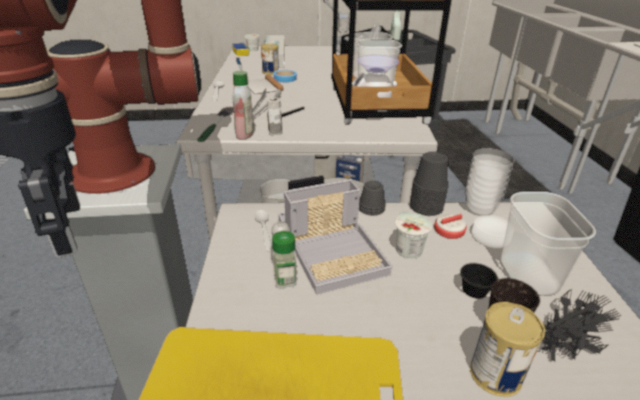

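The magazine is at about (315,202) in the top view. One bundle already lies at the far end of the tray at (374,190), and the side view confirms it at (345,268). So two pushes are needed. The black push plate is at about (275,213). Next I'll fit the dispenser's pose.

```bash
python3 - <<'E'
from h import *
f=grab_frame("top")
cv2.imwrite("pics/crop.png",cv2.resize(f["pixels"][145:255,250:410,::-1],None,fx=5,fy=5,interpolation=cv2.INTER_CUBIC))
s=grab_frame("side")
cv2.imwrite("pics/crop2.png",cv2.resize(s["pixels"][165:295,270:400,::-1],None,fx=4.5,fy=4.5,interpolation=cv2.INTER_CUBIC))
E
```

```text
(no output)
```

View pics/crop.png

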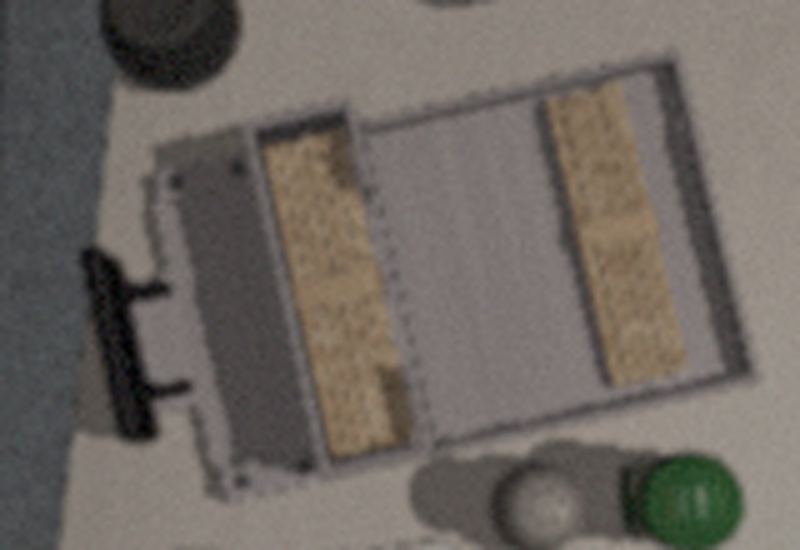

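View pics/crop2.png

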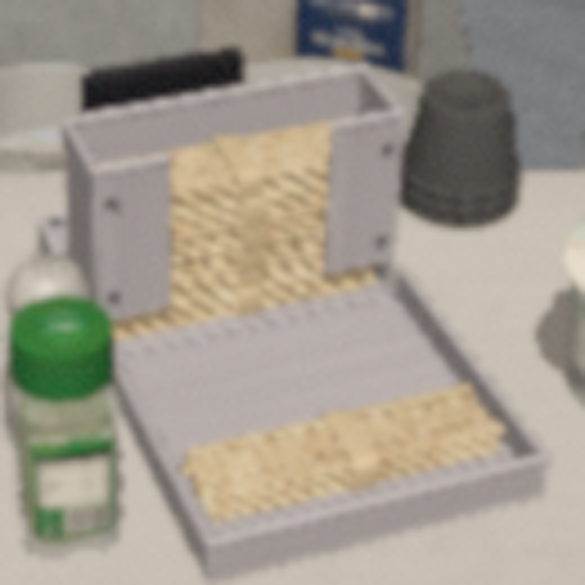

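Crops: one bundle lies in the tray, at top-crop (620,235). The magazine rim corners are near (250,130), (348,105), (430,448) and (325,475). The outer edge of the plate runs (85,255) to (125,438). Now I'll fit x, y and yaw from both views.

```bash
python3 - <<'E'
from h import *
from scipy.optimize import least_squares
f=grab_frame("top"); s=grab_frame("side")
T=lambda a:np.array(a)/5+[250,145]; S=lambda a:np.array(a)/4.5+[270,165]
h=.104;a=.075;b=.022
mt=np.array([[a,b,h],[a,-b,h],[-a,-b,h],[-a,b,h],[a,-.167,.023],[-a,-.167,.023]])
ut=T([(250,130),(348,105),(430,448),(325,475),(674,56),(754,377)])
ms=mt; us=S([(368,68),(403,108),(98,165),(66,130),(545,458),(208,548)])
def W(p,m):
    c,q=np.cos(p[2]),np.sin(p[2]); return np.c_[p[0]+c*m[:,0]-q*m[:,1],p[1]+q*m[:,0]+c*m[:,1],m[:,2]]
r=lambda p:np.r_[(proj(f,W(p,mt))-ut).ravel(),(proj(s,W(p,ms))-us).ravel()]
o=least_squares(r,[.5,-.31,.2],loss="soft_l1"); print(o.x.round(4),o.fun.round(1))
print("face",W(o.x,np.array([[0,.102,.06],[0,.052,.06]])).round(4))
print("plate pred crop",((proj(f,W(o.x,np.array([[.042,.102,.079],[-.042,.102,.079]])))-[250,145])*5).round())
# plate height from two views (outer top edge in top view; top edge corners in side)
print("side plate pred",((proj(s,W(o.x,np.array([[-.042,.098,.079],[.042,.098,.079]])))-[270,165])*4.5).round())
st=state(); print(st["tool_pos"],st["time"])
q=st["tool_rot"]; from scipy.spatial.transform import Rotation as R
Rm=R.from_quat([*q[1:],q[0]]).as_matrix(); print(Rm.round(4))
th=o.x[2]; pd=np.array([np.sin(th),-np.cos(th),0]); ty=Rm[:,1]
turn=np.arctan2(Rm[:,0]@pd*-1,ty@pd); print("turn",turn)
for d in(.15,.102):
    P=W(o.x,np.array([[0,d,.06]]))[0]; print(d,P.round(4),(Rm.T@(P-st["tool_pos"])*1000).round(1))
print("pushdir in tool",(Rm.T@pd).round(4))
for d in(.03,.07):pass
E
```

```text
[ 0.5062 -0.3104  0.2449] [-1.2 -3.3  0.4 -3.2  0.9  0.9  0.3  0.4 -0.2 -1.9  0.2  0.   0.1 -0.4
  1.3  1.2 -2.6  2.  -2.2 -1.7  0.3 -0.5 -1.1 -1.2]
face [[ 0.4814 -0.2114  0.06  ]
 [ 0.4936 -0.2599  0.06  ]]
plate pred crop [[ 77. 243.]
 [121. 442.]]
side plate pred [[ 78.  76.]
 [241.  48.]]
[ 0.16778306 -0.60202536  0.2503017 ] 1.1
[[ 0.9633  0.2685 -0.    ]
 [ 0.2685 -0.9633  0.    ]
 [-0.     -0.     -1.    ]]
turn 0.026888655704394155
0.15 [ 0.4698 -0.1648  0.06  ] [ 408.3 -340.   190.3]
0.102 [ 0.4814 -0.2114  0.06  ] [ 407.  -292.1  190.3]
pushdir in tool [-0.0269  0.9996 -0.    ]
```

Call:
{"api": "apply_moves", "payload": {
  "series": [
    {"dx":40,"dy":-33,"dz":0,"turn":0.027,"jaw":1},
    {"dx":80,"dy":-66,"turn":0.027,"jaw":1},
    {"dx":112,"dy":-92,"turn":0.027,"jaw":1},
    {"dx":144,"dy":-119,"turn":0.027,"jaw":1},
    {"dx":160,"dy":-132,"turn":0.027,"jaw":1}
  ]
}}

```text
invalid input at $.series[1]: expected keys jaw, dx, dy, dz, turn
```

Call:
{"api": "apply_moves", "payload": {
  "series": [
    {"dx":30,"dy":-25,"dz":0,"turn":0.027,"jaw":1},
    {"dx":62,"dy":-51,"dz":0,"turn":0.027,"jaw":1},
    {"dx":94,"dy":-78,"dz":0,"turn":0.027,"jaw":1},
    {"dx":126,"dy":-105,"dz":0,"turn":0.027,"jaw":1},
    {"dx":158,"dy":-132,"dz":0,"turn":0.027,"jaw":1}
  ]
}}

```text
time: 1.52
tool_pos: [0.2848, -0.4314, 0.2503]
tool_rot: [0.0, 0.993, 0.122, 0.0]
contact_force: [1.0, -0.2, -0.3]
gripper_width: 0.298
grasp_force: 0.0
```

Call:
{"api": "apply_moves", "payload": {
  "series": [
    {"dx":31,"dy":-27,"dz":0,"turn":0,"jaw":1},
    {"dx":62,"dy":-54,"dz":0,"turn":0,"jaw":1},
    {"dx":93,"dy":-82,"dz":0,"turn":0,"jaw":1},
    {"dx":124,"dy":-109,"dz":0,"turn":0,"jaw":1},
    {"dx":154,"dy":-135,"dz":0,"turn":0,"jaw":1}
  ]
}}

```text
time: 1.93
tool_pos: [0.4017, -0.2628, 0.2507]
tool_rot: [0.0, 0.993, 0.122, 0.0]
contact_force: [0.1, -1.5, 0.1]
gripper_width: -0.001
grasp_force: 0.0
```

Call:
{"api": "apply_moves", "payload": {
  "series": [
    {"dx":30,"dy":-27,"dz":0,"turn":0,"jaw":1},
    {"dx":60,"dy":-53,"dz":0,"turn":0,"jaw":1},
    {"dx":90,"dy":-80,"dz":20,"turn":0,"jaw":1},
    {"dx":90,"dy":-80,"dz":55,"turn":0,"jaw":1},
    {"dx":90,"dy":-80,"dz":90,"turn":0,"jaw":1}
  ]
}}

```text
time: 2.35
tool_pos: [0.4711, -0.1636, 0.1612]
tool_rot: [0.001, 0.992, 0.124, 0.002]
contact_force: [0.6, -0.5, -0.2]
gripper_width: 0.001
grasp_force: 0.0
```

```bash
python3 - <<'E'
from h import *
f=grab_frame("top"); 
a=cv2.resize(f["pixels"][140:260,190:390,::-1],None,fx=4,fy=4); cv2.imwrite("pics/c3.png",a)
st=state();print(st["tool_pos"],st["tool_rot"],st["contact_force"],st["time"],st["gripper_width"])
E
```

```text
[ 0.46561435 -0.16194174  0.15169313] [-0.00311447  0.9923257   0.12353033 -0.00450106] [-2.99993205  1.37781509 -5.87096313] 2.4 -0.0002916991891264618
```

View pics/c3.png

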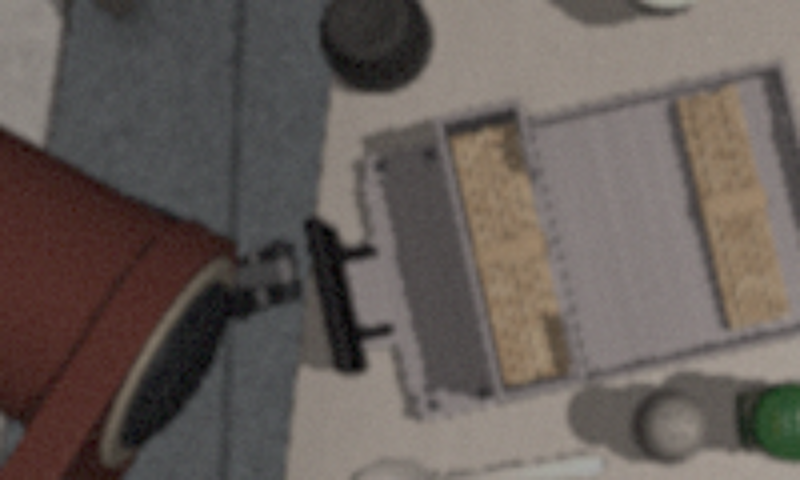

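The gripper stands shut, clear of the plate on its outer side. The fingers are at crop (265,275) and the plate at (335,300). I'll hold one row and check for tracking error.

Call:
{"api": "apply_moves", "payload": {
  "series": [
    {"dx":0,"dy":0,"dz":0,"turn":0,"jaw":1}
  ]
}}

```text
time: 2.48
tool_pos: [0.4663, -0.1634, 0.1563]
tool_rot: [-0.003, 0.992, 0.123, -0.004]
contact_force: [1.1, 0.8, 0.2]
gripper_width: 0.003
grasp_force: 0.0
```

```bash
python3 - <<'E'
from h import *
st=state()
for k in st: print(k,np.round(st[k],3))
E
```

```text
time 2.483
joint_pos [-0.488 -0.183  1.999 -0.     1.335  0.837]
joint_vel [-0.019 -0.045 -0.088  0.001  0.011 -0.002]
joint_efforts [ 4.7600e-01 -2.6178e+01 -3.4339e+01  1.7000e-02 -1.3700e-01  2.0000e-03]
tool_pos [ 0.466 -0.163  0.156]
tool_rot [-0.003  0.992  0.123 -0.004]
contact_force [1.114 0.788 0.189]
ft_torque [-0.019  0.02   0.003]
grasp_force 0.0
gripper_width 0.003
```

Call:
{"api": "apply_moves", "payload": {
  "series": [
    {"dx":0,"dy":0,"dz":25,"turn":0,"jaw":1},
    {"dx":0,"dy":0,"dz":55,"turn":0,"jaw":1},
    {"dx":0,"dy":0,"dz":85,"turn":0,"jaw":1},
    {"dx":0,"dy":0,"dz":98,"turn":0,"jaw":1},
    {"dx":0,"dy":10,"dz":98,"turn":0,"jaw":1}
  ]
}}

```text
time: 2.9
tool_pos: [0.4696, -0.1742, 0.0607]
tool_rot: [-0.002, 0.993, 0.122, -0.002]
contact_force: [-0.2, -0.0, 0.2]
gripper_width: -0.006
grasp_force: 0.0
```

Call:
{"api": "apply_moves", "payload": {
  "series": [
    {"dx":0,"dy":7,"dz":0,"turn":0,"jaw":1},
    {"dx":0,"dy":14,"dz":0,"turn":0,"jaw":1},
    {"dx":0,"dy":20,"dz":0,"turn":0,"jaw":1},
    {"dx":0,"dy":26,"dz":0,"turn":0,"jaw":1}
  ]
}}

```text
time: 3.23
tool_pos: [0.4792, -0.2011, 0.0649]
tool_rot: [-0.0, 0.993, 0.122, 0.002]
contact_force: [-0.7, 6.0, 5.3]
gripper_width: 0.0
grasp_force: 3.3
```

Call:
{"api": "apply_moves", "payload": {
  "series": [
    {"dx":0,"dy":10,"dz":0,"turn":0,"jaw":1},
    {"dx":0,"dy":20,"dz":0,"turn":0,"jaw":1},
    {"dx":0,"dy":30,"dz":0,"turn":0,"jaw":1},
    {"dx":0,"dy":39,"dz":0,"turn":0,"jaw":1},
    {"dx":0,"dy":46,"dz":0,"turn":0,"jaw":1}
  ]
}}

```text
time: 3.65
tool_pos: [0.4899, -0.2445, 0.0643]
tool_rot: [-0.001, 0.993, 0.122, 0.001]
contact_force: [-1.3, 10.9, 6.6]
gripper_width: -0.004
grasp_force: 4.9
```

Call:
{"api": "apply_moves", "payload": {
  "series": [
    {"dx":0,"dy":3,"dz":0,"turn":0,"jaw":1},
    {"dx":0,"dy":5,"dz":0,"turn":0,"jaw":1},
    {"dx":0,"dy":5,"dz":0,"turn":0,"jaw":1}
  ]
}}

```text
time: 3.9
tool_pos: [0.49, -0.245, 0.0643]
tool_rot: [-0.007, 0.993, 0.122, -0.001]
contact_force: [-5.8, 26.3, 18.9]
gripper_width: -0.003
grasp_force: 12.9
```

```bash
python3 - <<'E'
from h import *
f=grab_frame("side"); t=grab_frame("top")
a=cv2.resize(f["pixels"][150:300,260:410,::-1],None,fx=2.6,fy=2.6); b=cv2.resize(t["pixels"][130:260,240:405,::-1],None,fx=2.4,fy=3)
cv2.imwrite("pics/c4.png",np.hstack([a,b[:390]]))
E
```

```text
(no output)
```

View pics/c4.png

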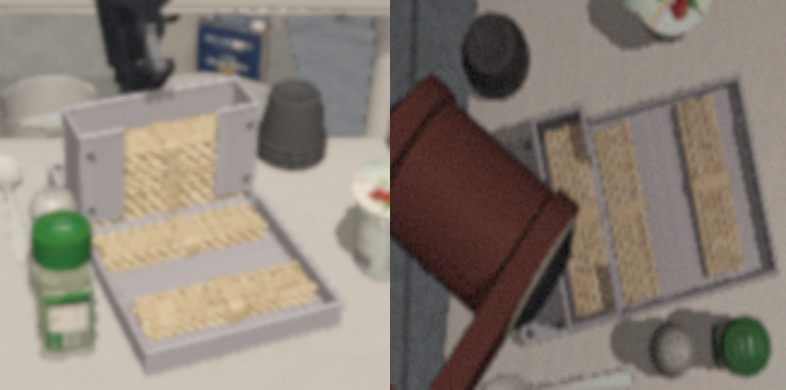

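The first bundle is fully out, at side crop (180,240) and top crop (628,215). The slide is at its stop. I'll retract and let the next one drop.

Call:
{"api": "apply_moves", "payload": {
  "series": [
    {"dx":0,"dy":-14,"dz":0,"turn":0,"jaw":1},
    {"dx":0,"dy":-28,"dz":0,"turn":0,"jaw":1},
    {"dx":0,"dy":-42,"dz":0,"turn":0,"jaw":1},
    {"dx":0,"dy":-56,"dz":0,"turn":0,"jaw":1},
    {"dx":0,"dy":-70,"dz":0,"turn":0,"jaw":1}
  ]
}}

```text
time: 4.42
tool_pos: [0.4728, -0.1812, 0.0627]
tool_rot: [0.001, 0.993, 0.122, 0.0]
contact_force: [-0.6, -0.9, -0.5]
gripper_width: 0.004
grasp_force: 0.0
```

Call:
{"api": "apply_moves", "payload": {
  "series": [
    {"dx":0,"dy":0,"dz":0,"turn":0,"jaw":1},
    {"dx":0,"dy":0,"dz":0,"turn":0,"jaw":1},
    {"dx":0,"dy":0,"dz":0,"turn":0,"jaw":1},
    {"dx":0,"dy":0,"dz":0,"turn":0,"jaw":1},
    {"dx":0,"dy":0,"dz":0,"turn":0,"jaw":1}
  ]
}}

```text
time: 4.83
tool_pos: [0.4731, -0.1824, 0.0624]
tool_rot: [0.0, 0.993, 0.122, 0.0]
contact_force: [0.4, 0.1, -0.1]
gripper_width: 0.001
grasp_force: 0.0
```

```bash
python3 - <<'E'
from h import *
f=grab_frame("side"); t=grab_frame("top")
a=cv2.resize(f["pixels"][150:300,260:410,::-1],None,fx=2.6,fy=2.6); b=cv2.resize(t["pixels"][130:260,240:405,::-1],None,fx=2.4,fy=3)
cv2.imwrite("pics/c5.png",np.hstack([a,b[:390]]))
E
```

```text
(no output)
```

View pics/c5.png

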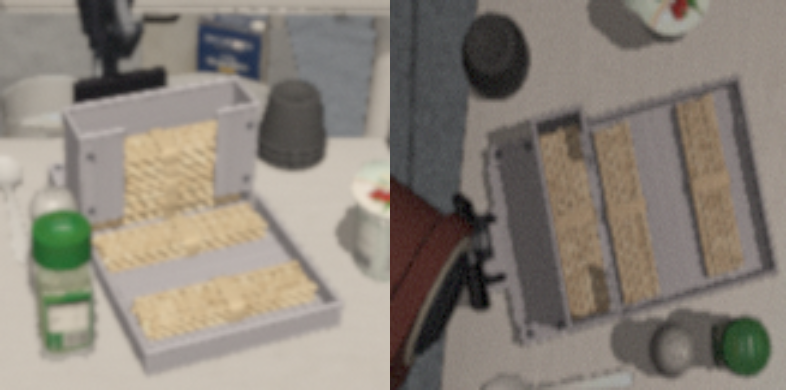

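The plate is back out at top crop (480,250). The stack dropped one, with its top now at about row 122 in the side crop against 115 before. Second push.

Call:
{"api": "apply_moves", "payload": {
  "series": [
    {"dx":0,"dy":10,"dz":0,"turn":0,"jaw":1},
    {"dx":0,"dy":19,"dz":0,"turn":0,"jaw":1},
    {"dx":0,"dy":29,"dz":0,"turn":0,"jaw":1},
    {"dx":0,"dy":39,"dz":0,"turn":0,"jaw":1},
    {"dx":0,"dy":49,"dz":0,"turn":0,"jaw":1}
  ]
}}

```text
time: 5.35
tool_pos: [0.4845, -0.2284, 0.0621]
tool_rot: [-0.003, 0.993, 0.122, -0.001]
contact_force: [-2.2, 9.2, 5.6]
gripper_width: -0.0
grasp_force: 5.2
```

Call:
{"api": "apply_moves", "payload": {
  "series": [
    {"dx":0,"dy":9,"dz":0,"turn":0,"jaw":1},
    {"dx":0,"dy":16,"dz":0,"turn":0,"jaw":1},
    {"dx":0,"dy":20,"dz":0,"turn":0,"jaw":1},
    {"dx":0,"dy":21,"dz":0,"turn":0,"jaw":1},
    {"dx":0,"dy":21,"dz":0,"turn":0,"jaw":1}
  ]
}}

```text
time: 5.77
tool_pos: [0.4887, -0.2452, 0.0621]
tool_rot: [-0.007, 0.993, 0.122, -0.002]
contact_force: [-6.4, 21.9, 15.1]
gripper_width: 0.001
grasp_force: 11.9
```

The arm reached the same stop position, with force rising. Retract well clear and verify.

Call:
{"api": "apply_moves", "payload": {
  "series": [
    {"dx":0,"dy":-14,"dz":0,"turn":0,"jaw":1},
    {"dx":0,"dy":-28,"dz":0,"turn":0,"jaw":1},
    {"dx":0,"dy":-42,"dz":0,"turn":0,"jaw":1},
    {"dx":0,"dy":-58,"dz":0,"turn":0,"jaw":1},
    {"dx":0,"dy":-75,"dz":0,"turn":0,"jaw":1}
  ]
}}

```text
time: 6.18
tool_pos: [0.4716, -0.1764, 0.0623]
tool_rot: [0.001, 0.993, 0.122, 0.0]
contact_force: [0.2, 0.1, -0.2]
gripper_width: -0.002
grasp_force: 0.0
```

Call:
{"api": "apply_moves", "payload": {
  "series": [
    {"dx":0,"dy":-15,"dz":0,"turn":0,"jaw":1},
    {"dx":0,"dy":-20,"dz":-20,"turn":0,"jaw":1},
    {"dx":0,"dy":-20,"dz":-50,"turn":0,"jaw":1},
    {"dx":0,"dy":-20,"dz":-80,"turn":0,"jaw":1},
    {"dx":0,"dy":-20,"dz":-80,"turn":0,"jaw":1}
  ]
}}

```text
time: 6.6
tool_pos: [0.4704, -0.1586, 0.1494]
tool_rot: [0.004, 0.992, 0.123, 0.005]
contact_force: [0.3, -0.5, 1.6]
gripper_width: 0.002
grasp_force: 0.0
```

```bash
python3 - <<'E'
from h import *
f=grab_frame("side"); t=grab_frame("top")
a=cv2.resize(f["pixels"][150:300,260:410,::-1],None,fx=2.6,fy=2.6); b=cv2.resize(t["pixels"][130:260,240:405,::-1],None,fx=2.4,fy=3)
cv2.imwrite("pics/c6.png",np.hstack([a,b[:390]]))
x0,y0,th=.5062,-.3104,.2449
for r in spotter.outline_of(t,"bundle_0"):
    ys,xs=np.nonzero(r["region"]); p=ray(t,(xs.mean(),ys.mean()),.022)[:2]-[x0,y0]
    c,s=np.cos(th),np.sin(th); print(round(r["conf"],2),"disp frame",round(c*p[0]+s*p[1],3),round(-s*p[0]+c*p[1],3))
E
```

```text
0.92 disp frame -0.002 -0.077
0.67 disp frame -0.002 -0.044
0.65 disp frame -0.0 -0.122
0.63 disp frame -0.002 0.065
0.56 disp frame 0.001 0.005
0.43 disp frame -0.109 -0.061
```

View pics/c6.png

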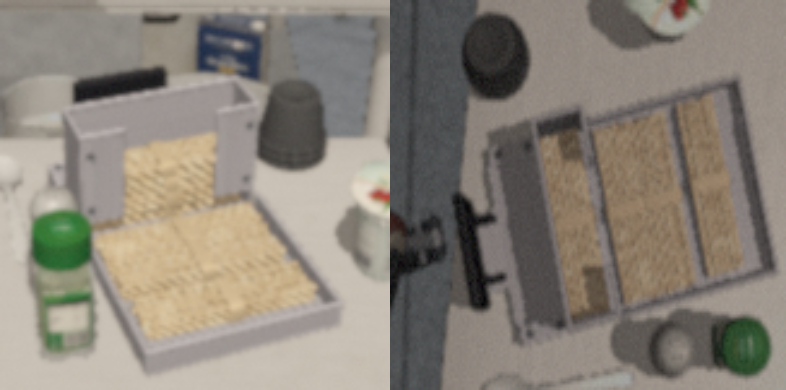

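The picture shows three flat bundles in the tray, the slide out at (475,250), and the gripper clear.

```bash
python3 -c "
from plant import ticket
print(ticket.job_done())"
```

```text
the job is handed in; nothing more can be done
None
```

Job handed in: one bundle was already in the tray and two full pushes made it three, with the slide back out and the gripper clear in the last pictures; the verdict was not shown.

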